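# Clamp the tube rack on the mixer platform

### The job

Clamp the tube rack on the mixer: push the sliding bar up against the rack until the rack sits firmly against the fixed far bar, then, with its lever standing up, screw the lever bolt in (clockwise) all the way until it is snug, and only then fold the lever fully down along the bar. Leave the rack standing flat on the platform and do not disturb the glassware and bottles round about.

Things in the scene. Friction and masses are not known exactly. Their poses are not given: they have to be found in the camera images.
- mixer: White bench mixer with a flat clamp platform, fixed to the worktop. Platform 280 (x) x 290 (y) mm, its top 60 mm above the origin (under the mixer's centre, on the worktop). x points from the near edge (knob, display) to the far edge, y left, z up. A fixed bar 24 mm high runs along y near the far edge; its face to the rack is at x = 110 mm.
- rack: Yellow tube rack, loose, 0.2 to 0.42 kg, 99 (x) x 244 (y) x 68 (z) mm, standing on the platform just in front of the fixed far bar (up to 15 mm short of it); origin at the centre of its underside, x and y along the mixer's. Clamped against the far bar its origin is at x = 62 mm in the mixer's frame.
- jaw (a joint): Position (m) of the sliding aluminium clamp bar along the mixer's +x. Bar 34 (x) x 230 (y) mm, top 32 mm above the platform, centre at mixer x = -94.5 mm + joint. Starts at 0.015 to 0.045; at 0.090 it presses the rack on the far bar. Push its near face: friction 4 N, the rack adds 1 to 3 N, damping 15 N per m/s; it stays where left.
- push_point (a point): Point on the near upright face of the sliding bar, 90 mm to the left (+y) of the bolt's axis and 16.5 mm above the platform; a good place to push the bar along +x. Axes as the mixer's.
- bolt (a joint): Turn (rad) of the lever bolt standing upright in the middle of the sliding bar; grows clockwise seen from above (screwing in). Starts at 0.8 to 2.4; hard stop, snug, at 4.0. Friction 0.1 N m; sinks 1.6 mm per rad. At 4.0 the lever's width lies along the mixer's x; at value q it is turned (4.0 - q) rad anticlockwise from that.
- lever_pin (a point): Centre of the cross pin on which the lever folds, on the bolt's vertical axis, 56 mm above the platform when snug (1.6 mm higher per rad unscrewed). Its x is the pin's axis (the lever's width); the lever folds towards its -y; z up.
- lever (a joint): Fold angle (rad) of the lever: 0 = upright (open, stop), 1.571 = level (closed, stop). Starts at 0 to 0.12, stays where left (friction 0.12 N m). With the bolt snug it folds towards the mixer's -y and lies along the sliding bar, just over a small black rest block on the bar 72 mm to the -y side of the bolt.
- lever_tip (a point): Middle of the free end of the lever, 92 mm from the pin. The lever is a flat black paddle with a grey inlay, 24 mm wide (own x, along the pin) and 12 mm thick (own y), of constant section from 14 mm to 92 mm from the pin; own z points from pin to free end.
- beaker: Bystander beside the mixer: small clear glass beaker, 46 mm across, 58 mm tall; origin at the centre of its underside.
- stain_bottle: Bystander beside the mixer: dark dropper bottle with pale cap, 34 mm across, 89 mm tall; origin at the centre of its underside.
- specimen_jar: Bystander beside the mixer: translucent specimen jar with lid, 43 mm across, 48 mm tall; origin at the centre of its underside.

How it is judged:
On the way, in this order (a step that is already met when the one before it is completed fails the run):
1. the sliding bar has been pushed up and holds the rack against the fixed far bar, the bolt not yet snug (value of joint jaw above 0.087 m and value of joint bolt below 3.7 rad and x of rack in the frame of mixer above 0.058 m and angle between rack's own z axis and vertical below 0.06 rad and z of rack in the frame of mixer below 0.065 m and angle between the y axis of rack and the y axis of mixer, either way round below 0.04 rad), for 0.2 s.
2. the bolt is screwed in snug with the lever still standing up, the rack still held (value of joint bolt above 3.85 rad and value of joint lever below 0.5 rad and value of joint jaw above 0.087 m), for 0.2 s.
3. the lever is folded fully down, the bolt still snug (value of joint lever above 1.45 rad and value of joint bolt above 3.85 rad), for 0.2 s.
At the end, for the whole second after the job is handed in: Bar within 3 mm of closed on the rack (jaw > 0.087); rack at rest, flat (0.06 rad), in line (0.04 rad) and within 4 mm of the far bar; bolt within 0.15 rad of its stop (> 3.85); lever folded level within 0.12 rad (> 1.45) (all of step 3 and value of joint jaw above 0.087 m and x of rack in the frame of mixer above 0.058 m and angle between rack's own z axis and vertical below 0.06 rad and z of rack in the frame of mixer below 0.065 m and angle between the y axis of rack and the y axis of mixer, either way round below 0.04 rad and linear speed of rack below 0.02 m/s); the robot touches nothing.
It fails at once if the rack is tipped (angle between rack's own z axis and vertical above 0.3 rad).
It fails at once if a beaker, bottle or jar standing round about is shoved more than 30 mm or tipped (distance of any of beaker, stain_bottle, specimen_jar from where it was at the start of the episode above 0.03 m or angle between any of beaker, stain_bottle, specimen_jar's own z axis and vertical above 0.3 rad).
It also fails if it takes over 72 s, if anything falls off the work surface, if the arm or the gripper's body presses on something with over 40 N, if the wrist force passes 120 N, or if a joint passes its speed limit or range.

### The arm

A 7-joint arm with a two-finger parallel gripper is mounted at the origin on a cart in front of the work surface, level with it; the furniture and walls round the work are solid. World frame = base frame: x ahead of the robot, y to its left, z up, the work surface at z = 0. Lengths are in m, angles in rad, forces in N, time in s.
With the tool pointing down it reaches from about 0.425 to 0.95 m from the base axis. Payload 4.7 kg.
Tool frame: the origin (TCP) lies on the centre line of the jaws, within the pads' length; the fingertips stand robot.nose_length ahead of it and the grasp point (between the pads) lies 8 mm behind it (robot.nose_length is the distance from the TCP to the fingertips, in m); z points along the fingers, x is the direction in which the jaws open and shut, and the axes are right-handed (so a half turn about z gives the same grasp; the last joint's range is limited). The gripper opens to 85 mm and grips with 20 to 120 N. Pads are 22 mm wide; open, the fingers measure 114 mm over their backs; the gripper's body (76 mm by 85 mm) begins 54 mm behind the grasp point. The pads swing forward as they close: fully open they stand 13 mm farther back than shut.
Start: joints at [-1.286, 0.469, -0.049, 1.532, 0.024, 1.141, -0.082], TCP at [0.208, 0.642, 0.242] pointing down, gripper open.
Joint ranges: [-2.59, 2.59], [-0.33, 1.99], [-1.39, 1.29], [0.1, 2.45], [-1.04, 4.18], [0.21, 1.99], [-2.66, 2.66]. Speed limits (rad/s): [2.57, 2.57, 3.14, 3.14, 3.14, 3.14, 3.14].

### API

Orientations are given as [roll, pitch, yaw] about the fixed x, y, z axes, in that order (R = Rz(yaw) Ry(pitch) Rx(roll)).
In Python, from plant import robot gives the robot as it stands. Calls block until the motion is done:
- robot.goto(position, orientation): joint-space move of the TCP to a pose.
- robot.move_straight(position, vel=0.15, attitude=None, contact_N=None): straight line of the TCP; attitude=None keeps the orientation; vel is the mean speed in m/s. With contact_N (N) it stops when the force on the tool has changed by that much, and returns True; else False.
- robot.move_joints(angles): joint-space move.
- robot.grip(opening, strength=None): opening from 0.0 (shut) to 1.0 (fully open); strength is the grip in N (None keeps the last); returns when the fingers have stopped.
- robot.sleep(seconds).
- robot.inverse_kinematics(position, orientation): joint angles nearest the present ones, or None.
- robot.sense(): the state.
- robot.grab_frame(name): name is "scene" or "top" or "wrist"; returns a dict with "image" (400x640x3 uint8, red, green, blue), "range_z" (400x640 float32, m along the optical axis (not along the pixel's ray), 0 where there is no reading), "fx", "fy", "cx", "cy" (pixels), "R" (3x3) and "t" (3): a world point X has camera coordinates R X + t. Camera axes: x right, y down, z forward; pixel columns grow to the right and rows downward; lengths in m; the calibration is good to about 2 mm. A picture is of the moment at which its call begins.
A pose or a line that the arm cannot do raises robot.IKError and nothing moves.
- robot.close_job(): hands the job in, once; it reports no verdict.
The state is a dict: "t": time; "joint_pos": joint angles; "joint_velocities": joint speeds; "effort": joint torques, N m; "tcp_pos": TCP position; "tcp_rot": TCP orientation; "wrist_force": force on the tool from outside, world axes, zero at the start; "torque": the same for the moment, N m; "opening": opening from 0.0 (shut) to 1.0 (fully open).
Only numpy, scipy, OpenCV 4.12 (cv2) and the standard library are available. Lean on these libraries where they do the work, as an engineer would, in place of code of your own. Each camera call takes 0.05 s, during which the arm holds its last target.

## Working session

There is one attempt and no reset: what is moved stays moved. The work goes in short steps, each a Python script; the robot and the scene stay as the last script left them, time stands still between calls to the robot, and variables do not carry over. Pictures are saved under pics/ and viewed, and the job is handed in when it is done.

```bash
ls; mkdir -p pics
python3 - <<'E'
from plant import robot
import cv2,numpy as np
print(robot.nose_length, robot.sense())
for n in ["scene","top","wrist"]:
    f=robot.grab_frame(n); cv2.imwrite(f"pics/{n}0.png",f["image"][:,:,::-1]); np.savez(f"pics/{n}0.npz",**f)
    print(n,f["fx"],f["fy"],f["cx"],f["cy"],f["R"].round(3).tolist(),f["t"].round(3))
E
```

```text
pics
0.011 {'t': 0.0, 'joint_pos': array([-1.28587027,  0.46946363, -0.04857695,  1.53369484,  0.0241082 ,
        1.14105063, -0.08233684]), 'joint_velocities': array([ 9.51650716e-04,  5.12151905e-04, -3.00941920e-05,  2.46293105e-05,
        8.68223849e-04, -2.38148642e-04, -3.76647991e-04]), 'effort': array([-8.01936512e-04, -5.10312617e+01, -4.70707112e-02, -2.37714565e+01,
        1.06641487e-02,  7.53783592e-03, -3.77031398e-06]), 'tcp_pos': array([0.20819663, 0.64148127, 0.24124603]), 'tcp_rot': array([3.14149996e+00, 2.02841384e-03, 1.25695236e+00]), 'wrist_force': array([-0.46978331, -0.13870402,  0.39294906]), 'torque': array([ 0.03692042, -0.00621715,  0.03240663]), 'opening': 0.9981847266358861}
scene 427.1410440168856 427.1410440168856 319.98659480411226 199.37771377429624 [[0.692, -0.722, -0.02], [-0.462, -0.421, -0.78], [0.555, 0.549, -0.625]] [-0.402  0.421  0.676]
top 389.2043251419415 389.2043251419415 319.26265507374916 199.92481172677205 [[-0.019, -1.0, -0.015], [-0.987, 0.021, -0.157], [0.157, 0.012, -0.987]] [0.053 0.656 1.007]
wrist 296.0504480883314 296.0504480883314 319.94970595520175 204.200760737465 [[0.309, 0.951, -0.001], [0.906, -0.294, 0.304], [0.288, -0.095, -0.953]] [-0.675 -0.039  0.38 ]
```

View pics/scene0.png

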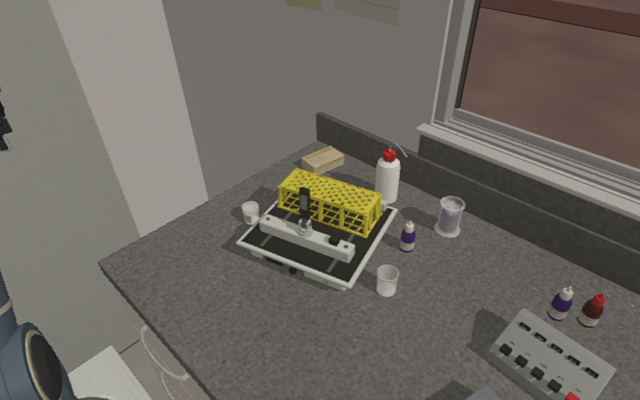

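View pics/top0.png

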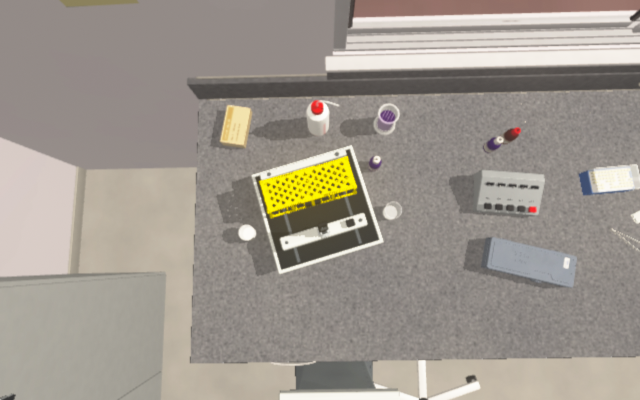

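```bash
cat > h.py <<'E'
import numpy as np,cv2
def ray(f,u,v):
    d=np.array([(u-f["cx"])/f["fx"],(v-f["cy"])/f["fy"],1.0]); R=f["R"];c=-R.T@f["t"]
    return c,R.T@d
def onz(f,u,v,z):
    c,d=ray(f,u,v); return c+d*(z-c[2])/d[2]
def dep(f,u,v):
    c,d=ray(f,u,v); return c+d*f["range_z"][int(v),int(u)]
def proj(f,X):
    x=f["R"]@np.asarray(X)+f["t"]; return np.array([f["fx"]*x[0]/x[2]+f["cx"],f["fy"]*x[1]/x[2]+f["cy"]])
def cloud(f):
    v,u=np.mgrid[0:400,0:640]; z=f["range_z"]
    P=np.stack([(u-f["cx"])/f["fx"]*z,(v-f["cy"])/f["fy"]*z,z],-1)
    return (P-f["t"])@f["R"]
E
python3 - <<'E'
import numpy as np,cv2
from h import *
f=dict(np.load("pics/top0.npz"));im=f["image"][:,:,::-1]
cv2.imwrite("pics/topz.png",cv2.resize(im[135:285,235:410],None,fx=4,fy=4,interpolation=cv2.INTER_CUBIC))
s=dict(np.load("pics/scene0.npz"));im2=s["image"][:,:,::-1]
cv2.imwrite("pics/scz.png",cv2.resize(im2[160:300,230:420],None,fx=4,fy=4,interpolation=cv2.INTER_CUBIC))
P=cloud(f)
for (u,v) in [(255,185),(320,210),(380,240),(340,260),(290,240),(323,230),(310,185),(200,300)]: print(u,v,P[v,u].round(3))
E
```

```text
255 185 [0.701 0.214 0.06 ]
320 210 [0.628 0.038 0.062]
380 240 [ 0.545 -0.12   0.059]
340 260 [ 0.494 -0.014 -0.002]
290 240 [0.548 0.117 0.09 ]
323 230 [0.567 0.031 0.152]
310 185 [0.685 0.062 0.123]
200 300 [ 0.392  0.376 -0.005]
```

View pics/topz.png

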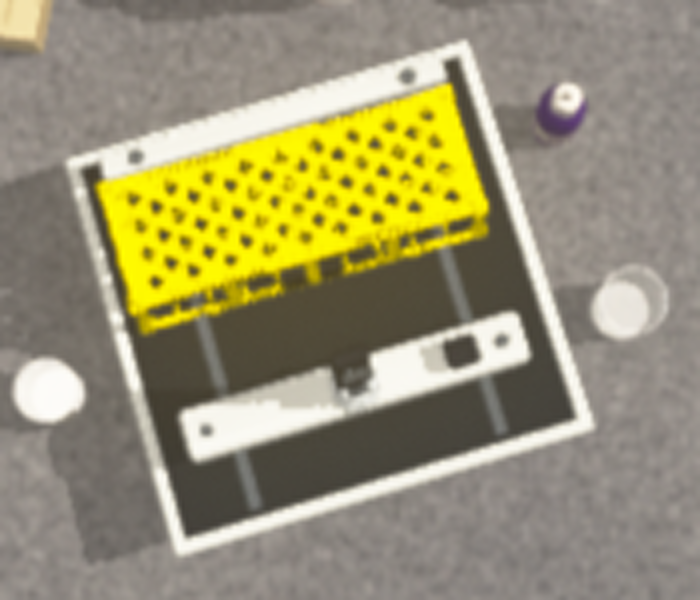

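View pics/scz.png

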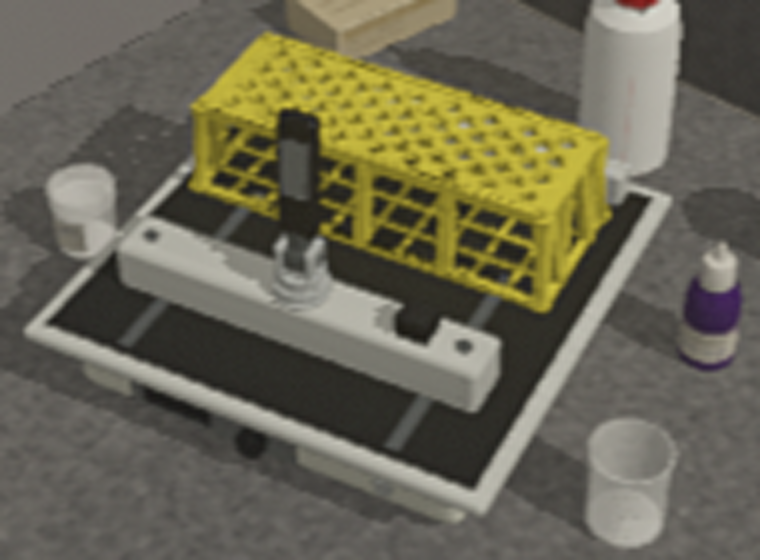

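Run:
```python
import numpy as np,cv2
from h import *
f=dict(np.load("pics/top0.npz"))
P=cloud(f); reg=np.zeros((400,640),bool); reg[135:285,240:395]=1
m=(reg&(P[...,2]>0.045)).astype(np.uint8)
n,l,st,_=cv2.connectedComponentsWithStats(m); i=1+np.argmax(st[1:,4]); m=(l==i).astype(np.uint8)
# contour -> quad
c=max(cv2.findContours(m,0,cv2.CHAIN_APPROX_NONE)[0],key=cv2.contourArea)
W=np.array([onz(f,u,v,0.06)[:2] for u,v in c[:,0]]).astype(np.float32)
print("rect",cv2.minAreaRect(W))
cor=[(68,160),(467,42),(593,428),(180,553)]
C=np.array([onz(f,235+(u+.5)/4-.5,135+(v+.5)/4-.5,0.06) for u,v in cor]); print("corners",C.round(4),C.mean(0))
TL,TR,BR,BL=C[:,:2]
print("edges",[np.linalg.norm(a-b).round(4) for a,b in[(TL,TR),(TR,BR),(BR,BL),(BL,TL)]])
print("yaw from x edges",[np.degrees(np.arctan2(*(a-b)[::-1])) for a,b in[(TL,BL),(TR,BR)]],"y edges",[np.degrees(np.arctan2(*(a-b)[::-1]))-90 for a,b in[(TL,TR),(BL,BR)]])
for name,zl,zh,sel in [("rack",.115,.14,None),("bar",.085,.097,None)]:
    mm=reg&(P[...,2]>zl)&(P[...,2]<zh)
    im=f["image"].astype(int); yel=(im[...,0]-im[...,2]>80)
    mm&= yel if name=="rack" else ~yel
    if name=="bar": mm&=(np.mgrid[0:400,0:640][0]>205)&(im.min(-1)>110)
    Q=P[mm]; print(name,len(Q),"z",np.median(Q[:,2]),cv2.minAreaRect(Q[:,:2].astype(np.float32)))
# scene lever points
s=dict(np.load("pics/scene0.npz"));PS=cloud(s)
Q=PS[185:240,290:320].reshape(-1,3)
print(PS[195,304],PS[203,304],PS[190,304],PS[210,304], PS[240,300])
```

```text
rect ((0.6364927291870117, 0.04785957932472229), (0.28045225143432617, 0.2918120324611664), 15.82591724395752)
corners [[ 0.7297  0.2233  0.06  ]
 [ 0.8069 -0.052   0.06  ]
 [ 0.5402 -0.127   0.06  ]
 [ 0.4638  0.1473  0.06  ]] [0.63514331 0.04788839 0.06      ]
edges [np.float64(0.286), np.float64(0.2771), np.float64(0.2847), np.float64(0.2766)]
yaw from x edges [np.float64(15.95539916858839), np.float64(15.696292713331577)] y edges [np.float64(15.66904758925888), np.float64(15.566181540620036)]
rack 2440 z 0.12458048531735183 ((0.6882074475288391, 0.06684442609548569), (0.08761116117238998, 0.23556417226791382), 14.630478858947754)
bar 950 z 0.09173551008064121 ((0.5704241991043091, 0.029672883450984955), (0.03430141881108284, 0.2298579216003418), 15.78537368774414)
[0.57000958 0.02967725 0.19740585] [0.5681943  0.02907411 0.17745261] [0.57187487 0.03086523 0.20877757] [0.56601241 0.02792608 0.1602684 ] [0.55153686 0.03083641 0.0805551 ]
```

```bash
cat >> h.py <<'E'
YAW=np.radians(15.75); O=np.array([.6365,.0479,0]); PI=np.pi
Rm=np.array([[np.cos(YAW),-np.sin(YAW),0],[np.sin(YAW),np.cos(YAW),0],[0,0,1]])
def w(x,y,z): return O+Rm@np.array([x,y,z])
def toM(p): return Rm.T@(np.asarray(p)-O)
E
python3 - <<'E'
from plant import robot
from h import *
o=[PI,0,YAW+PI/2]
robot.grip(0.0,40)
robot.goto(w(-.122,.09,.30),o)
print(robot.sense()["joint_pos"].round(2))
robot.move_straight(w(-.122,.09,.082),vel=.15)
print(robot.sense()["t"],toM(robot.sense()["tcp_pos"]),robot.sense()["wrist_force"])
f=robot.grab_frame("scene");cv2.imwrite("pics/s1.png",cv2.resize(f["image"][140:300,200:440,::-1],None,fx=3,fy=3))
r=robot.move_straight(w(-.095,.09,.082),vel=.04,contact_N=2.5)
print(r,toM(robot.sense()["tcp_pos"]),robot.sense()["wrist_force"])
E
```

```text
[-0.53  0.14  0.27  1.87 -0.04  1.15  1.6 ]
4.7167 [-0.12142768  0.08997515  0.08267114] [-0.26694363 -0.43658999  1.02764788]
True [-0.09612815  0.09009596  0.08157156] [-0.19182489 -0.01150277 -0.33718067]
```

View pics/s1.png

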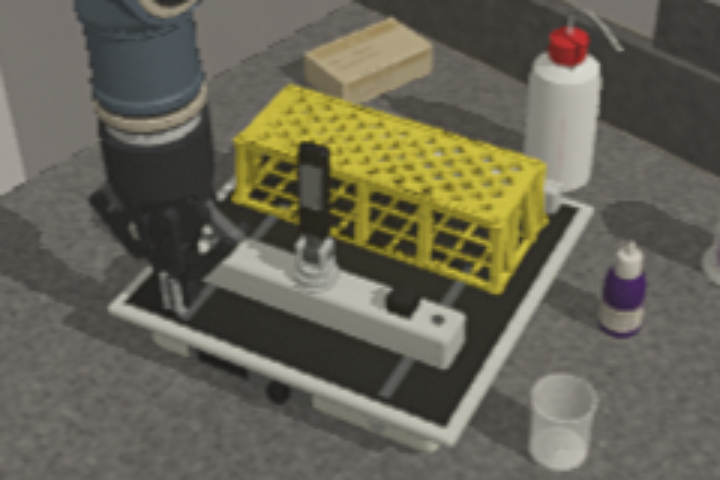

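The gripper stands at the near-left of the bar (about 180,290), clear of the lever. First contact came where the measurement predicted, so I'll push.

Run:
```python
from plant import robot
from h import *
log=[]
for i in range(12):
    p=toM(robot.sense()["tcp_pos"]); 
    x=-.036 if i==0 else -.036+.003*i
    r=robot.move_straight(w(x,.09,.082),vel=.04 if i==0 else .02,contact_N=18)
    s=robot.sense(); print(round(x,4),r,toM(s["tcp_pos"]).round(4),(Rm.T@s["wrist_force"]).round(2),round(s["t"],2))
    if r or (Rm.T@s["wrist_force"])[0]<-16 or x>-.015: break
f=robot.grab_frame("top");cv2.imwrite("pics/t2.png",cv2.resize(f["image"][135:285,235:410,::-1],None,fx=4,fy=4));np.savez("pics/t2.npz",**f)
```

```text
-0.036 False [-0.0373  0.0901  0.0812] [-5.8   0.28 -2.65] 7.08
-0.033 False [-0.0341  0.0902  0.0812] [-4.06  1.08 -2.51] 7.38
-0.03 False [-0.0325  0.0901  0.0812] [-8.64 -0.4   0.39] 7.67
-0.027 False [-0.0325  0.0902  0.0812] [-16.52   0.39   8.36] 7.97
```

View pics/t2.png

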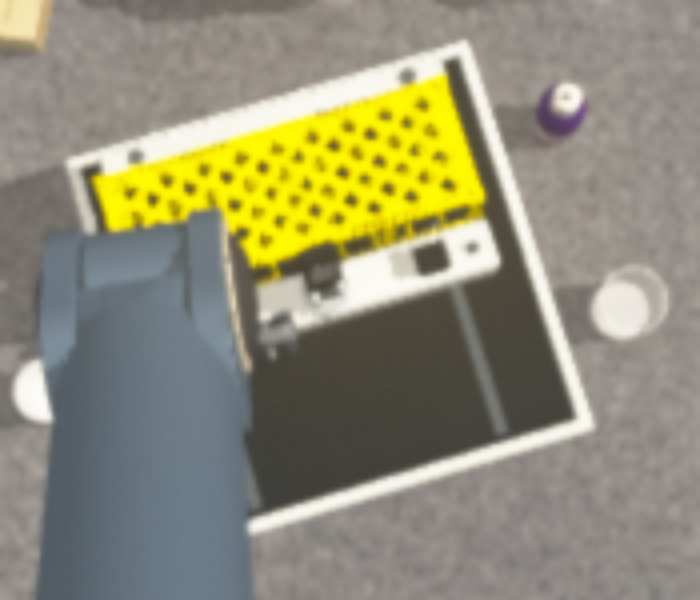

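The bar stopped exactly at the predicted closed position, and the force there rose to 16 N. In the top picture the rack is against the far bar. Next I'll back off and measure the lever.

Run:
```python
from plant import robot
from h import *
robot.move_straight(w(-.06,.09,.085),vel=.08)
robot.move_straight(w(-.06,.09,.34),vel=.25)
robot.grip(1.0)
robot.move_straight(w(-.06,.06,.36),vel=.2)
for n in("top","wrist","scene"):
    f=robot.grab_frame(n);np.savez(f"pics/{n}3.npz",**f);cv2.imwrite(f"pics/{n}3.png",f["image"][:,:,::-1])
cv2.imwrite("pics/scz3.png",cv2.resize(f["image"][160:270,240:400,::-1],None,fx=5,fy=5,interpolation=cv2.INTER_CUBIC))
print(robot.sense()["t"])
```

```text
11.025
```

View pics/wrist3.png

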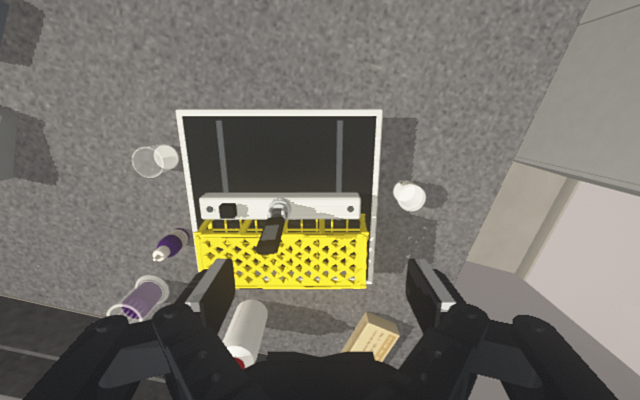

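View pics/scz3.png

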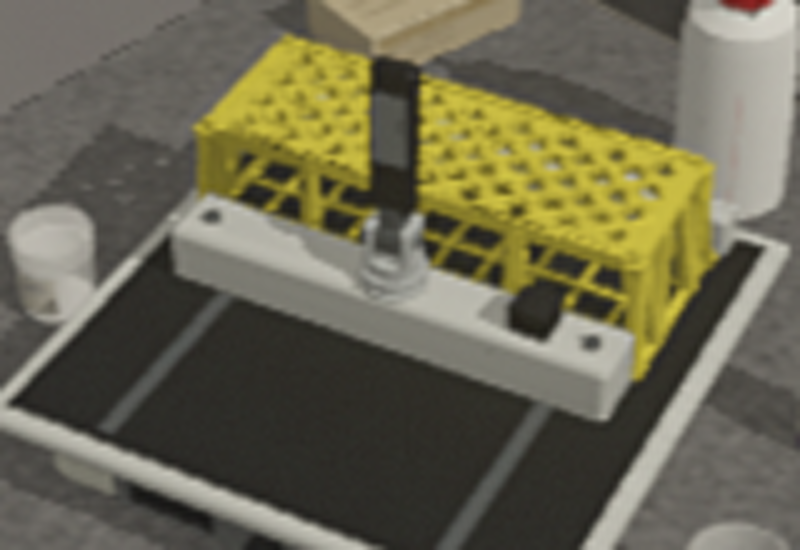

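Run:
```python
import numpy as np,cv2
from h import *
for n in("scene3","wrist3"):
    f=dict(np.load(f"pics/{n}.npz")); P=cloud(f); M=(P-O)@Rm
    print(n,"cam mixer",toM(-f["R"].T@f["t"]).round(3))
    im=f["image"].astype(int)
    m=(np.hypot(M[...,0]+.0045,M[...,1])<.03)&(M[...,2]>.14)&(M[...,2]<.24)&(f["range_z"]>0)
    v,u=np.nonzero(m); print(len(u),u.min(),u.max(),v.min(),v.max())
    Q=M[m]; print("range",Q.min(0).round(3),Q.max(0).round(3),"mean",Q.mean(0).round(4))
    # main face: robust plane
    c=np.median(Q,0); k=np.ones(len(Q),bool)
    for _ in range(8):
        c=Q[k].mean(0); U,S,V=np.linalg.svd(Q[k]-c); nn=V[2]; k=np.abs((Q-c)@nn)<.0025
    if nn[0]>0: nn=-nn
    print("normal",nn.round(3),"az deg",np.degrees(np.arctan2(nn[1],nn[0])),"S",S,k.sum(),"axis",V[0].round(3))
    top=Q[Q[:,2]>Q[:,2].max()-.006]; print("top",top.mean(0).round(4),len(top))
    print(cv2.minAreaRect(top[:,:2].astype(np.float32)))
    for z in np.arange(.14,.22,.01):
        q=Q[(Q[:,2]>z)&(Q[:,2]<z+.01)]
        if len(q)>5: print(round(z,2),len(q),q.mean(0).round(4), cv2.minAreaRect(q[:,:2].astype(np.float32)))
```

```text
scene3 cam mixer [-0.663 -0.366  0.743]
313 313 323 171 201
range [-0.013 -0.009  0.14 ] [0.007 0.015 0.212] mean [-0.0059  0.0021  0.1779]
normal [-0.989 -0.118  0.093] az deg -173.18219789091967 S [0.32841164 0.10554497 0.01890493] 251 axis [-0.091 -0.019 -0.996]
top [-0.0014  0.004   0.2083] 40
((-0.00013822433538734913, 0.004055864177644253), (0.012577099725604057, 0.022647542878985405), 12.985061645507812)
0.14 38 [-0.0094  0.0017  0.145 ] ((-0.009098685346543789, 0.0016033947467803955), (0.009018722921609879, 0.022773969918489456), 23.003585815429688)
0.15 40 [-0.0077  0.0011  0.1547] ((-0.007876493036746979, 0.0020120907574892044), (0.009989295154809952, 0.022982783615589142), 21.091821670532227)
0.16 40 [-0.0075  0.0019  0.1647] ((-0.007038285955786705, 0.001951524056494236), (0.008406426757574081, 0.02277396060526371), 22.19023895263672)
0.17 44 [-0.0064  0.0018  0.1746] ((-0.007188243791460991, 0.0017570964992046356), (0.009170460514724255, 0.022371357306838036), 23.276521682739258)
0.18 44 [-0.0057  0.0023  0.185 ] ((-0.0054718004539608955, 0.0028240447863936424), (0.00920
[... 1383 characters left out ...]
0.004657341632992029, 0.004839540924876928), (0.023244885727763176, 0.0066845309920609), 79.51950073242188)
0.18 88 [-0.0044  0.0057  0.185 ] ((-0.0038019916974008083, 0.0049177007749676704), (0.023069610819220543, 0.006389347370713949), 80.63204193115234)
0.19 99 [-0.0037  0.0053  0.195 ] ((-0.003269089153036475, 0.00492254551500082), (0.023211902007460594, 0.006598509382456541), 80.38396453857422)
0.2 214 [-2.000e-04  5.200e-03  2.068e-01] ((0.0016195657663047314, 0.004101607017219067), (0.011862837709486485, 0.023780856281518936), 2.053773880004883)
0.21 68 [0.0018 0.0033 0.2106] ((0.002132489811629057, 0.0035051428712904453), (0.00851382128894329, 0.019203197211027145), 3.61137318611145)
```

Run:
```python
import numpy as np,cv2
f=dict(np.load("pics/wrist3.npz"));im=f["image"][:,:,::-1]
cv2.imwrite("pics/wz3.png",cv2.resize(im[180:270,230:330],None,fx=6,fy=6,interpolation=cv2.INTER_CUBIC))
```

```text
(no output)
```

View pics/wz3.png

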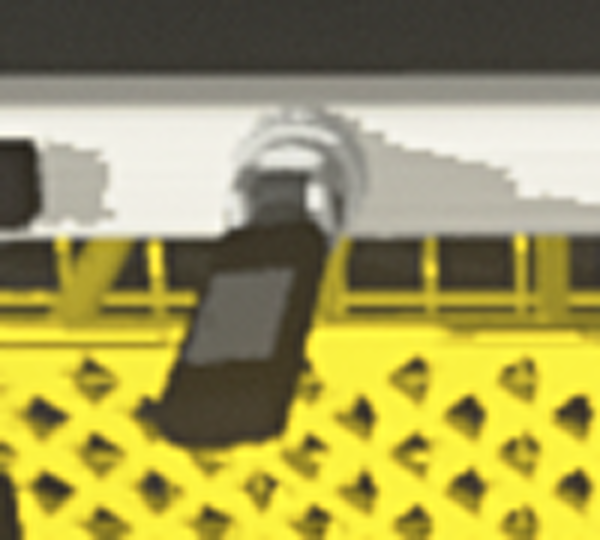

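Run:
```python
from plant import robot
from h import *
for base in (5,185):
    print(base)
    for d in (0,-50,-100,-106):
        q=robot.inverse_kinematics(w(-.005,.0035,.176),[PI,0,YAW+np.radians(base+d)])
        print(d,None if q is None else np.round(q,2))
```

```text
5
0 [-0.51  0.5   0.51  1.73 -0.28  0.99  0.47]
-50 [-0.61  0.53  0.67  1.74 -0.38  1.01 -0.32]
-100 [-0.86  0.71  1.11  1.75 -0.7   1.14 -0.91]
-106 [-0.86  0.71  1.11  1.75 -0.7   1.14 -1.01]
185
0 [-0.86  0.71  1.11  1.75 -0.7   1.14 -2.31]
-50 [-0.29  0.46  0.2   1.72 -0.11  0.97  2.58]
-100 [-0.38  0.47  0.32  1.73 -0.17  0.97  1.76]
-106 [-0.38  0.47  0.33  1.73 -0.18  0.97  1.66]
```

```bash
cat >> h.py <<'E'
AX=(-.005,.0035)
def lev(az_deg,z,off=.003):
    """TCP pose at lever whose own -y has mixer azimuth az_deg"""
    a=np.radians(az_deg); return w(AX[0]+off*np.cos(a),AX[1]+off*np.sin(a),z),[PI,0,YAW+a]
E
python3 - <<'E'
from plant import robot
from h import *
p,o=lev(5,.30); robot.goto(p,o)
p,o=lev(5,.176); robot.move_straight(p,vel=.15)
s=robot.sense();print(s["t"],s["wrist_force"].round(1),s["joint_pos"].round(2))
for n in("wrist","scene"):
    f=robot.grab_frame(n);cv2.imwrite(f"pics/{n}4.png",f["image"][:,:,::-1])
cv2.imwrite("pics/scz4.png",cv2.resize(f["image"][130:270,220:420,::-1],None,fx=4,fy=4,interpolation=cv2.INTER_CUBIC))
E
```

```text
13.1667 [-1.   0.  -0.2] [-0.5   0.5   0.5   1.72 -0.28  0.99  0.46]
```

View pics/wrist4.png

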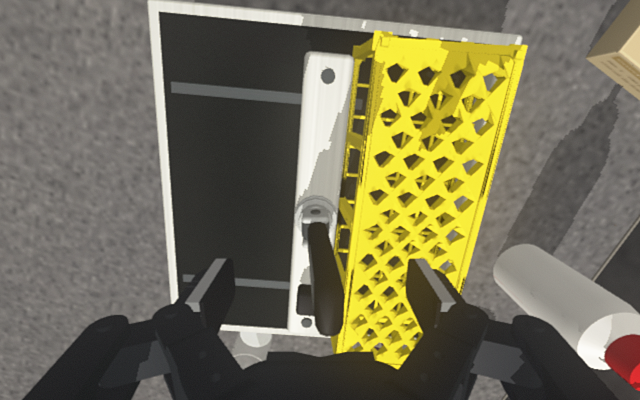

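View pics/scz4.png

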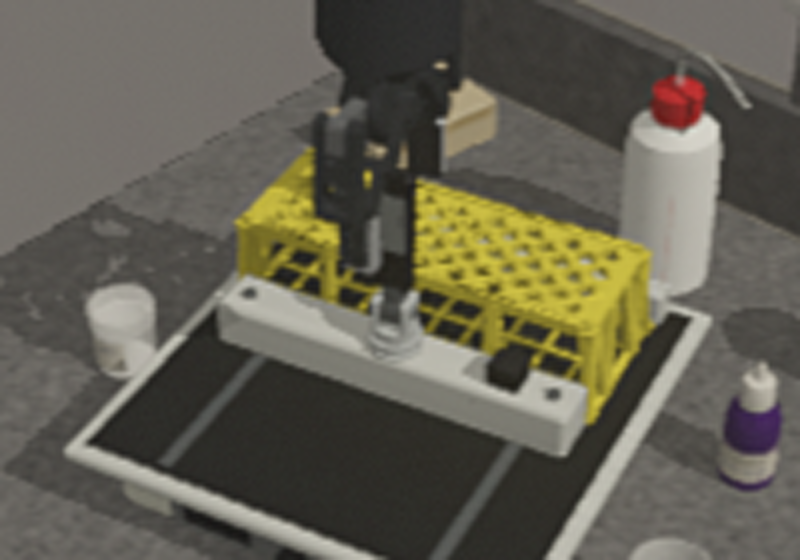

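The lever, around (322,280) in the wrist view, stands centred between the pads and square to them. I'll grip it and turn.

Run:
```python
from plant import robot
from h import *
robot.grip(0.0,40)
s=robot.sense();print("grip",s["opening"],s["wrist_force"].round(1),s["torque"].round(2))
for d in (-15,-30,-45,-60,-75,-85,-92,-97,-102):
    p,o=lev(5+d,.176+.0016*np.radians(d))
    robot.move_straight(p,vel=.004 if 1 else 0,attitude=o) if 0 else robot.move_straight(p,vel=.02,attitude=o)
    s=robot.sense();print(d,round(s["t"],2),"op",round(s["opening"],3),s["wrist_force"].round(1),s["torque"].round(2),"yaw",round(np.degrees(s["tcp_rot"][2]-YAW),1),"j7",round(s["joint_pos"][6],2))
    if abs(s["torque"][2])>1.0 or np.linalg.norm(s["wrist_force"])>40: break
```

```text
grip 0.13764453872484042 [-5.2 -1.5  5.3] [-0.33  1.39 -0.14]
-15 14.35 op 0.135 [-5.1 -0.9  6.4] [-0.17  1.53 -0.13] yaw -10.0 j7 0.23
-30 14.76 op 0.133 [-4.2  0.2  5.5] [ 0.07  1.46 -0.12] yaw -25.0 j7 0.01
-45 15.17 op 0.132 [-4.7  1.   5.9] [ 0.27  1.26 -0.13] yaw -40.0 j7 -0.21
-60 15.57 op 0.134 [-3.7  0.7  4.7] [ 0.51  1.18 -0.1 ] yaw -55.0 j7 -0.43
-75 15.98 op 0.131 [-3.6  2.9  5.3] [ 0.79  1.   -0.07] yaw -70.0 j7 -0.65
-85 16.31 op 0.136 [-2.7  3.8  5.2] [ 1.13  0.79 -0.07] yaw -79.9 j7 -0.8
-92 16.58 op 0.136 [-1.6  4.3  3.9] [ 1.41  0.58 -0.14] yaw -86.9 j7 -0.9
-97 16.83 op 0.132 [-2.3  5.2  4.4] [1.4  0.53 0.45] yaw -91.7 j7 -0.97
-102 17.08 op 0.135 [-2.2  3.9  5.8] [1.33 0.63 1.29] yaw -96.5 j7 -1.04
```

The hard stop was felt: torque climbed to 1.3 N m as the yaw passed about -90°. I'll ease the torque off, release and look.

Run:
```python
from plant import robot
from h import *
robot.sleep(.2)
p,o=lev(-89,.1733); robot.move_straight(p,vel=.02,attitude=o)
s=robot.sense();print(s["torque"].round(2))
p,o=lev(-89,.1733)
robot.grip(1.0)
robot.move_straight(lev(-89,.29)[0],vel=.2)
robot.move_straight(w(-.09,.06,.33),vel=.3)
for n in("top","wrist","scene"):
    f=robot.grab_frame(n);np.savez(f"pics/{n}5.npz",**f);cv2.imwrite(f"pics/{n}5.png",f["image"][:,:,::-1])
    P=cloud(f); M=(P-O)@Rm
    m=(np.hypot(M[...,0]+.0045,M[...,1])<.03)&(M[...,2]>.14)&(M[...,2]<.24)&(f["range_z"]>0)
    Q=M[m]; print(n,len(Q))
    if len(Q)<20: continue
    top=Q[Q[:,2]>Q[:,2].max()-.006]; print(Q[:,2].max(),"top",len(top),cv2.minAreaRect(top[:,:2].astype(np.float32)))
    for z in (.15,.17,.19):
        q=Q[(Q[:,2]>z)&(Q[:,2]<z+.01)]
        if len(q)>5: print(z,len(q),q.mean(0).round(4), cv2.minAreaRect(q[:,:2].astype(np.float32)))
cv2.imwrite("pics/scz5.png",cv2.resize(f["image"][130:270,220:420,::-1],None,fx=4,fy=4,interpolation=cv2.INTER_CUBIC))
print(robot.sense()["t"])
```

```text
[1.62 0.58 0.08]
top 11
wrist 771
0.20952682916643275 top 414 ((-0.004843246191740036, 0.003598728682845831), (0.023232217878103256, 0.012084724381566048), 0.49584484100341797)
0.15 39 [-0.0049  0.0095  0.1547] ((-0.004885147325694561, 0.008251254446804523), (0.023267444223165512, 0.003775248071178794), 0.39041945338249207)
0.17 56 [-0.0055  0.0094  0.175 ] ((-0.004446603823453188, 0.008277133107185364), (0.004473373293876648, 0.023360738530755043), 86.7479019165039)
0.19 73 [-0.0052  0.0091  0.195 ] ((-0.005607365630567074, 0.008447702042758465), (0.02289879508316517, 0.004132724367082119), 6.6703596115112305)
scene 219
0.20950590242826603 top 38 ((-0.006839444395154715, 0.0026674626860767603), (0.01055101491510868, 0.02226823940873146), 89.43878936767578)
0.15 27 [-1.230e-02 -1.000e-04  1.547e-01] ((-0.011038237251341343, -0.0005431575700640678), (0.009023139253258705, 0.0194258876144886), 58.152610778808594)
0.17 26 [-0.0125 -0.0002  0.1749] ((-0.009701918810606003, 0.001894866582006216), (0.010273984633386135, 0.019062310457229614), 89.58467102050781)
0.19 32 [-0.0119 -0.0006  0.1952] ((-0.010424282401800156, -0.002162257209420204), (0.008161603473126888, 0.020144809037446976), 65.63312530517578)
19.6833
```

View pics/wrist5.png

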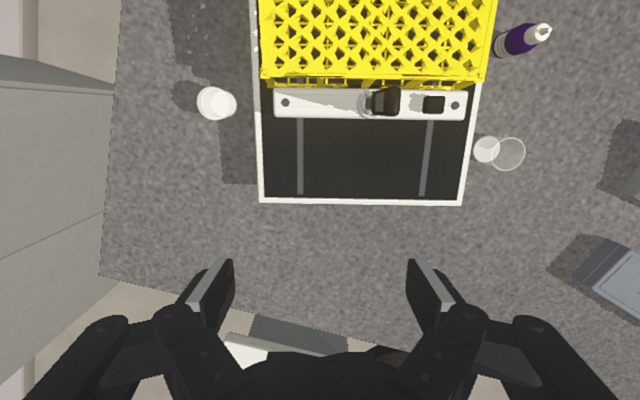

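View pics/scz5.png

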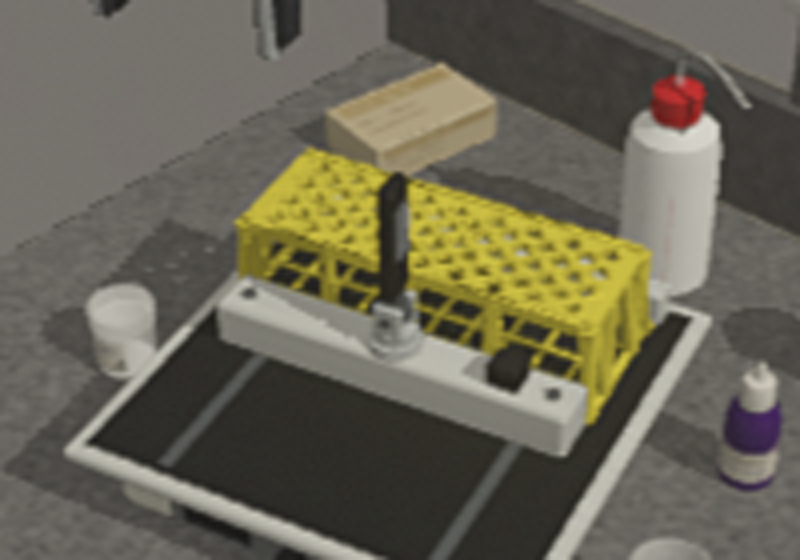

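The picture shows the lever upright with its width along x (0.5° off), its top centre at about (-5, 3.6) mm in the mixer frame and the rack seated. Next I'll fold it towards -y along an arc.

Run:
```python
from plant import robot
from h import *
o=[PI,0,YAW-PI/2]; X=-.007; PZ=.116; r=.074; H=.012; NL=robot.nose_length
robot.grip(0.0,40)
robot.goto(w(X,.06,.28),o)
robot.move_straight(w(X,.06,PZ+r+NL),vel=.2)
for th in [0,.1,.25,.4,.55,.7,.85,1.0,1.15,1.3,1.45,1.55]:
    yc=AX[1]-r*np.sin(th)+.006*np.cos(th); zc=PZ+r*np.cos(th)+.006*np.sin(th)
    robot.move_straight(w(X,yc+H,zc+NL),vel=.06)
    s=robot.sense(); F=Rm.T@s["wrist_force"]; print(th,round(s["t"],2),F.round(1),toM(s["tcp_pos"]).round(4))
    if np.linalg.norm(F)>30: break
f=robot.grab_frame("scene");cv2.imwrite("pics/scz6.png",cv2.resize(f["image"][130:270,220:420,::-1],None,fx=4,fy=4,interpolation=cv2.INTER_CUBIC))
```

```text
0 22.26 [-0.3 -0.6  0.6] [-0.007   0.0216  0.2008]
0.1 22.53 [ 0.1  0.4 -0.6] [-0.007   0.014   0.2012]
0.25 22.87 [0.7 0.1 0.3] [-0.0071  0.002   0.2002]
0.4 23.2 [ 0.5  0.5 -0. ] [-0.0072 -0.0087  0.1974]
0.55 23.53 [ 0.2  1.2 -0.4] [-0.0072 -0.0188  0.193 ]
0.7 23.87 [-0.6  0.2  1.6] [-0.0073 -0.0282  0.1872]
0.85 24.2 [-0.6  0.2 -0.5] [-0.0073 -0.0366  0.18  ]
1.0 24.53 [ 0.5 -0.3 -0.2] [-0.0073 -0.0439  0.1716]
1.15 24.87 [0.5 0.7 0.2] [-0.0073 -0.0499  0.1622]
1.3 25.2 [0.6 0.  0.9] [-0.0073 -0.0543  0.152 ]
1.45 25.53 [-0.2 -0.   0.7] [-0.0073 -0.0572  0.1413]
1.55 25.81 [-0.3 -0.2 -0.3] [-0.0072 -0.0583  0.134 ]
```

View pics/scz6.png

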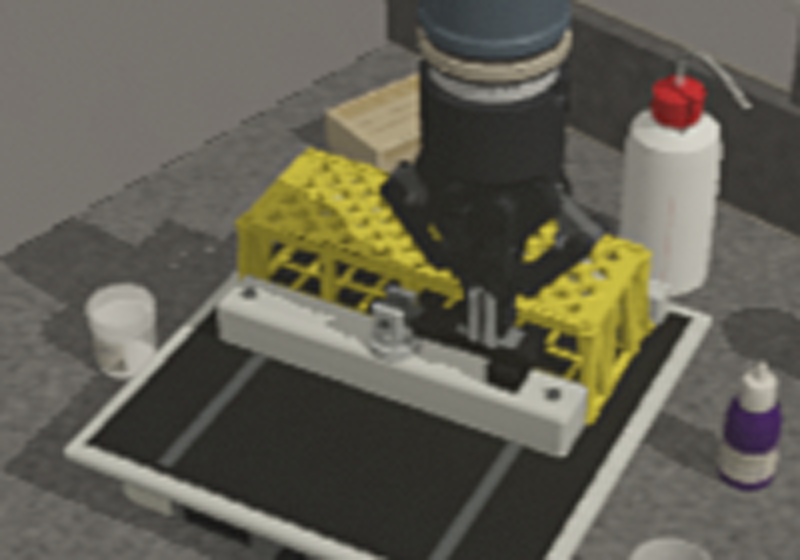

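The lever is nearly level under the fingertips (about 480,330). I'll press down to its stop, then lift off and check.

Run:
```python
from plant import robot
from h import *
p=toM(robot.sense()["tcp_pos"])
r=robot.move_straight(w(-.007,-.066,p[2]-.014),vel=.02,contact_N=12)
s=robot.sense();print(r,toM(s["tcp_pos"]).round(4),s["wrist_force"].round(1))
robot.sleep(.4)
robot.move_straight(w(-.007,-.066,.30),vel=.2)
robot.move_straight(w(-.14,.03,.34),vel=.25)
for n in("top","wrist","scene"):
    f=robot.grab_frame(n);np.savez(f"pics/{n}7.npz",**f);cv2.imwrite(f"pics/{n}7.png",f["image"][:,:,::-1])
    P=cloud(f); M=(P-O)@Rm; im=f["image"].astype(int)
    ok=(f["range_z"]>0)
    m=ok&(abs(M[...,0]+.005)<.011)&(M[...,1]<-.02)&(M[...,1]>-.09)&(M[...,2]>.10)&(M[...,2]<.21)&(im.max(-1)<130)
    Q=M[m]; print(n,len(Q))
    if len(Q)>20:
        k=np.polyfit(Q[:,1],Q[:,2],1); print("lever slope",k, "edge yaw: x-vs-y",np.polyfit(Q[:,1],Q[:,0],1),cv2.minAreaRect(Q[:,:2].astype(np.float32)))
    y=ok&(im[...,0]-im[...,2]>80)&(M[...,2]>.12)&(abs(M[...,1])<.14)&(abs(M[...,0])<.14)
    print("rack",cv2.minAreaRect(M[y][:,:2].astype(np.float32)),"z",np.median(M[y][:,2]))
cv2.imwrite("pics/scz7.png",cv2.resize(f["image"][130:270,220:420,::-1],None,fx=4,fy=4,interpolation=cv2.INTER_CUBIC))
f=dict(np.load("pics/top7.npz"));cv2.imwrite("pics/tz7.png",cv2.resize(f["image"][135:285,235:410,::-1],None,fx=4,fy=4,interpolation=cv2.INTER_CUBIC))
print(robot.sense()["t"])
```

```text
True [-0.0062 -0.0598  0.131 ] [-2.6  1.9  9.5]
top 143
lever slope [0.01800289 0.12171689] edge yaw: x-vs-y [ 0.01346511 -0.00490103] ((-0.004408811219036579, -0.05465181544423103), (0.021138394251465797, 0.06838961690664291), 1.2863731384277344)
rack ((0.056091293692588806, 0.005185551941394806), (0.2358875572681427, 0.09755013138055801), 89.7945327758789) z 0.12460638053794226
wrist 847
lever slope [0.02688281 0.12227465] edge yaw: x-vs-y [ 0.01267586 -0.00570379] ((-0.00476395059376955, -0.053815312683582306), (0.021147800609469414, 0.06769166886806488), 0.847559928894043)
rack ((0.03130625560879707, 0.008546508848667145), (0.0270625501871109, 0.23632456362247467), 0.11014623194932938) z 0.12496122612740669
scene 271
lever slope [0.09389703 0.1236651 ] edge yaw: x-vs-y [ 0.01606964 -0.00730255] ((-0.005214473232626915, -0.05413323640823364), (0.021473269909620285, 0.06755466759204865), 0.2430909425020218)
rack ((0.06013250723481178, 0.008202940225601196), (0.08958791941404343, 0.235453262925148), 0.15095852315425873) z 0.12431279013131849
28.6917
```

View pics/scz7.png

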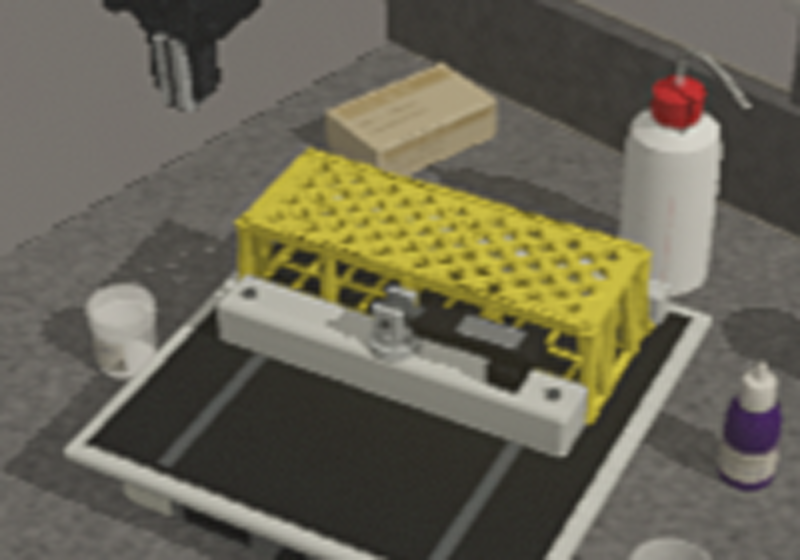

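View pics/wrist7.png

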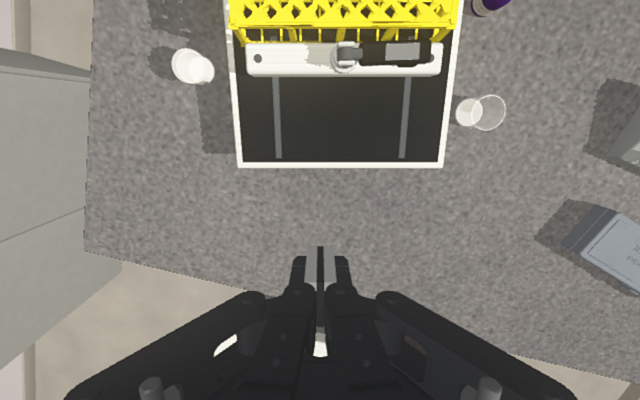

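View pics/tz7.png

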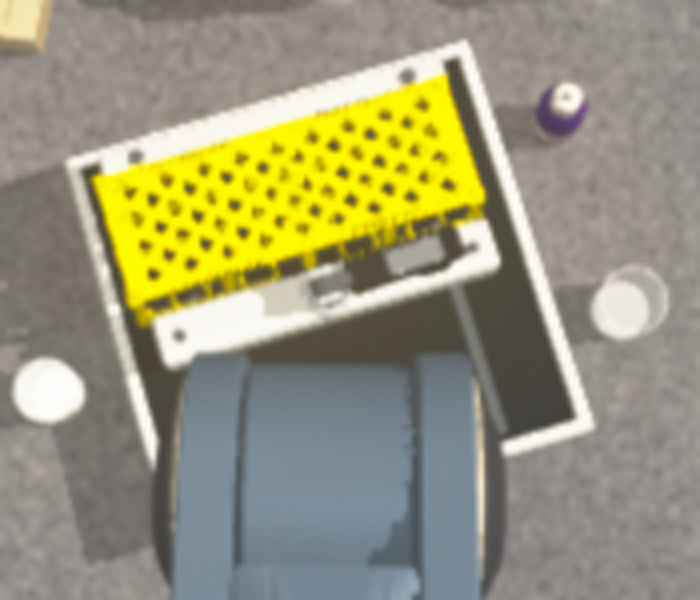

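Run:
```python
from h import *
for n in("top7","wrist7","scene7"):
    f=dict(np.load(f"pics/{n}.npz"));M=(cloud(f)-O)@Rm;im=f["image"].astype(int);ok=f["range_z"]>0
    for y0 in(-.03,-.05,-.07,-.085):
        m=ok&(abs(M[...,0]+.006)<.007)&(abs(M[...,1]-y0)<.006)&(M[...,2]>.1)&(M[...,2]<.15); print(n,y0,m.sum(),np.median(M[m][:,2]).round(4),end="; ")
    m=ok&(im.min(-1)>110)&(abs(M[...,1])<.1)&(M[...,1]>.02)&(abs(M[...,2]-.092)<.004)&(abs(M[...,0])<.06)
    print("bar x range",np.percentile(M[m][:,0],[1,99]).round(4))
```

```text
top7 -0.03 26 0.1207; top7 -0.05 26 0.1217; top7 -0.07 25 0.1215; top7 -0.085 25 0.1217; bar x range [-0.0213  0.0114]
wrist7 -0.03 161 0.122; wrist7 -0.05 165 0.1221; wrist7 -0.07 164 0.1221; wrist7 -0.085 99 0.1216; bar x range [-0.0215  0.0115]
scene7 -0.03 19 0.122; scene7 -0.05 23 0.1218; scene7 -0.07 34 0.1211; scene7 -0.085 26 0.1202; bar x range [-0.0248  0.0093]
```

```bash
python3 -c "
from plant import robot
print(robot.close_job(), robot.sense()['t'])"
```

```text
the job is handed in; nothing more can be done
the job is handed in; nothing more can be done
```

I clamped the rack and handed the job in; the clock read 28.7 s at my last check, against the 72 s limit. No verdict is reported, so this rests on my own checks:

- **Bar and rack:** I pushed the bar with the closed fingers until it stopped at the predicted closed position, where the force rose to 16 N. Afterwards its edges measured -21.5 to +11.5 mm in the mixer frame, which puts the jaw at about 0.0895 m. The rack looked seated against the far bar, flat and in line within about 0.2°.
- **Bolt:** I gripped the upright lever and turned it about 95° clockwise to the hard stop, where the torque rose to 1.3 N m. The lever's width was then within about 0.5° of the mixer's x axis. After folding, the lever lay within about 1° of the bar's direction.
- **Lever:** I folded it along an arc towards -y and pressed it down until the force changed by 12 N. Its top lies level at 122 mm along its length, which is the expected closed height.
- **Surroundings:** the beaker, bottle and jar looked unmoved in the pictures, and the gripper was lifted clear before I handed in.

**Disagreements:** a first line fit to the lever in the scene view gave a slope of 0.09 rad, where the other two views gave 0.02 to 0.03. I put that down to dark gaps in the rack being picked up. Median heights taken along the lever in all three views then agreed that it is level to within about 2 mm. The scene view also put the bar's edges 2 to 3 mm nearer than the top and wrist views, and I went by those two for the jaw figure.

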